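# Release the specimen-holder locks with the T-key, then open the vacuum

## Robot

A 7-joint arm with a two-finger parallel gripper is mounted at the origin on the work surface. World frame = base frame: x ahead of the robot, y to its left, z up, the work surface at z = 0. Lengths are in m, angles in rad, forces in N, time in s.
With the tool pointing down it reaches from about 0.35 to 0.9 m from the base axis. Payload 8.1 kg.
Tool frame: the origin (TCP) lies between the finger pads; the fingertips stand 25 mm ahead of it and the grasp point (between the pads) lies 6 mm ahead of it; z points along the fingers, y is the line along which they close (so a half turn about z gives the same grasp; the last joint's range is limited). The gripper opens to 92 mm and grips with 3 to 60 N. Pads are 19 mm wide; open, the fingers measure 130 mm over their backs; the gripper's body (75 mm by 190 mm) begins 47 mm behind the grasp point.
Start: joints at [1.198, 0.434, 0.025, 1.573, -0.012, 1.134, -0.075], TCP at [0.167, -0.602, 0.252] pointing down, gripper open.
Joint ranges: [-2.62, 2.62], [-0.44, 2.09], [-1.27, 1.32], [0.08, 2.57], [-1.32, 4.46], [0.12, 2], [-2.74, 2.74]. Speed limits (rad/s): [2.22, 2.22, 3.01, 3.01, 3.14, 3.14, 3.14].

## Interface

Orientations are given as a rotation vector (axis times angle).
In Python, from rig import ctrl, jaws, solver, telemetry, grab_frame, order, spot_in, trace, place_of gives the robot as it stands. The module is installed in compiled form; this text tells all that it offers. Calls block until the motion is done:
- ctrl.move_ptp(position, orientation): joint-space move of the TCP to a pose.
- ctrl.movel(position, rate=0.15, ori=None): straight line of the TCP; ori=None keeps the orientation; rate is the mean speed in m/s.
- ctrl.goto_joints(angles): joint-space move.
- jaws.set_gripper(opening, force=None): finger opening in m; force is the grip in N (None keeps the last); returns when the fingers have stopped.
- ctrl.pause(seconds).
- solver.ik(position, orientation): joint angles nearest the present ones, or None.
- telemetry.get_obs(): the state.
- grab_frame(name): name is "side" or "top"; returns a dict with "frame" (480x640x3 uint8, red, green, blue), "depth" (480x640 float32, m along the optical axis (not along the pixel's ray), 0 where there is no reading), "K" (3x3 intrinsics, pixels), "distortion" ([k1, k2, p1, p2, k3] as OpenCV has them; the pictures are not rectified), "world_to_cam" (4x4, takes a point from world to camera coordinates). Camera axes: x right, y down, z forward; pixel columns grow to the right and rows downward; lengths in m; the calibration is good to about 2 mm. A picture is of the moment at which its call begins.
A pose or a line that the arm cannot do raises ctrl.MotionError and nothing moves.
- order.job_done(): hands the job in; it is judged then, once.
Trained networks look in a picture, given as the dict that the camera call returned (one of the last four; its "shot" number tells which), for a name from the list of things; names that differ only in an ending like _2 or _b are one class to them, and where a whole thing is asked for, a point or a joint stands for the part that bears it (a point fixed in the world has none). Each returns a list of dicts, best first, with "confidence" (0 to 1); they miss things now and then, are a little off and sometimes report something else, mostly with a low value. They report only what shows in the picture. A call takes as long as a camera call. They do not tell look-alikes from the thing itself.
- spot_in(picture, label): "location" ([column, row] in pixels, amid what is visible of it).
- trace(picture, label): "pixels" (480x640 bool, what is visible of it) and "location" ([column, row] in pixels, amid what is visible of it).
- place_of(picture, label): "location" ([column, row] in pixels: a listed point, or the origin of a listed thing).
The state is a dict: "time": time; "joint_pos": joint angles; "joint_velocities": joint speeds; "joint_torque": joint torques, N m; "eef_pos": TCP position; "ee_rot": TCP orientation; "force": force on the tool from outside, world axes, zero at the start; "torque": the same for the moment, N m; "width": finger opening in m; "finger_force": force on a finger pad.
Only numpy, scipy, OpenCV 4.12 (cv2) and the standard library are available. Lean on these libraries where they do the work, as an engineer would, in place of code of your own. Each camera call takes 0.05 s, during which the arm holds its last target. There are 200 camera calls.

## Task

Get the specimen holders on the vacuum plate ready for the hardness tester. Swing the lid of the grey instrument case up past its balance point so that it stays open, take out the T-handled key, and with its tip feel over the black panel of each holder until the tip drops into the hidden hole, then push the lock plunger in it all the way down; leave the holders flat on the plate. When every lock is down, put the key back upright and fully home in its block in the case, leave the case open, and turn the vacuum cock clockwise to half open (45 degrees), without knocking over anything standing about.

Things in the scene. Friction and masses are not known exactly. Their poses are not given: they have to be found in the camera images.
- holder1: low aluminium specimen holder, 140 mm (its x) by 100 mm (y), 33.5 mm high, 0.8 kg, loose on the plate; origin mid-underside, z up. Centred in its top is a window 60 mm (x) by 44 mm (y) with a black panel, its surface 30 mm above the underside. The specimen, a black disc 30 mm across, stands 10 mm proud of the top, 50 mm towards +x. A tip sliding on the panel does not shift it. None if absent
- holder2: low aluminium specimen holder, 140 mm (its x) by 100 mm (y), 33.5 mm high, 0.8 kg, loose on the plate; origin mid-underside, z up. Centred in its top is a window 60 mm (x) by 44 mm (y) with a black panel, its surface 30 mm above the underside. The specimen, a black disc 30 mm across, stands 10 mm proud of the top, 50 mm towards +x. A tip sliding on the panel does not shift it. None if absent
- holder3: low aluminium specimen holder, 140 mm (its x) by 100 mm (y), 33.5 mm high, 0.8 kg, loose on the plate; origin mid-underside, z up. Centred in its top is a window 60 mm (x) by 44 mm (y) with a black panel, its surface 30 mm above the underside. The specimen, a black disc 30 mm across, stands 10 mm proud of the top, 50 mm towards +x. A tip sliding on the panel does not shift it. None if absent
- holder4: low aluminium specimen holder, 140 mm (its x) by 100 mm (y), 33.5 mm high, 0.8 kg, loose on the plate; origin mid-underside, z up. Centred in its top is a window 60 mm (x) by 44 mm (y) with a black panel, its surface 30 mm above the underside. The specimen, a black disc 30 mm across, stands 10 mm proud of the top, 50 mm towards +x. A tip sliding on the panel does not shift it. None if absent
- lock1 (a joint): travel of holder1's lock plunger (m): 0 at first, its top 5 mm below the panel; 0.008 all the way down, 13 mm below. It takes 4 to 5 N and stays where pushed; above 0.006 counts as down. It sits in a 15 mm square hole in the panel, black in black, sides along the holder's x and y, centre within 16 mm (x) and 11 mm (y) of the window's centre, different for each holder and each time
- lock2 (a joint): travel of holder2's lock plunger (m): 0 at first, its top 5 mm below the panel; 0.008 all the way down, 13 mm below. It takes 4 to 5 N and stays where pushed; above 0.006 counts as down. It sits in a 15 mm square hole in the panel, black in black, sides along the holder's x and y, centre within 16 mm (x) and 11 mm (y) of the window's centre, different for each holder and each time
- lock3 (a joint): travel of holder3's lock plunger (m): 0 at first, its top 5 mm below the panel; 0.008 all the way down, 13 mm below. It takes 4 to 5 N and stays where pushed; above 0.006 counts as down. It sits in a 15 mm square hole in the panel, black in black, sides along the holder's x and y, centre within 16 mm (x) and 11 mm (y) of the window's centre, different for each holder and each time
- lock4 (a joint): travel of holder4's lock plunger (m): 0 at first, its top 5 mm below the panel; 0.008 all the way down, 13 mm below. It takes 4 to 5 N and stays where pushed; above 0.006 counts as down. It sits in a 15 mm square hole in the panel, black in black, sides along the holder's x and y, centre within 16 mm (x) and 11 mm (y) of the window's centre, different for each holder and each time
- plate: aluminium vacuum plate, fixed, 450 mm (x) by 460 mm (y), 12 mm thick; origin at the centre of its underside on the bench. The holders stand on it
- case: grey plastic instrument case, fixed to the bench, 130 mm (its x) by 150 mm (its y), 96 mm high, walls 5 mm; origin at the centre of its underside, z up. In its middle a black block 60 mm (x) by 50 mm (y) reaches 43 mm above the bench, with a square hole 20 mm wide down through it, in which the key stands
- socket (a point): centre of the mouth of the key hole in the top of the block in the case, 43 mm above the bench; the hole is 20 mm square and 38 mm deep. Axes as the case
- key: T-handled key, 76 mm long, 0.15 kg; origin at its lower end (tip), z up its shaft. Steel stylus 7 mm thick with a round tip up to 22 mm from the tip, 14 mm shaft up to 36 mm, black handle above, long along its x. Seated in the case, the handle's underside rests on the block, the tip is 7 mm above the bench, its x along the case's x (or a half turn from it)
- key_grip (a point): point in the key's handle 62 mm from the tip, axes as the key; 69 mm above the bench when seated. The handle is flat-sided, 20 mm thick (y): 44 mm long (x) from 36 to 51 mm above the tip, 76 mm long from 51 to 76 mm. Gripped here across its y from above, fingertips pass 7 mm above the block. So held, a side load on the tip along its x can pivot it between the pads, along its y hardly
- lid (a joint): angle of the case lid (rad): 0 shut, 1.9 fully open (a stop). The hinge runs along the case's y at its far (+x) top edge. The lid (130 by 150 by 8 mm, 0.25 kg) falls shut from below about 1.4 and falls open to the stop from above about 1.55
- lid_bar (a point): middle of the round steel bar handle on the lid: 12 mm thick, 68 mm clear between its two posts, along the case's y; with the lid shut it lies 105 mm from the hinge towards the case's -x and 43 mm above the hinge, 35 mm above the lid's top face. It moves with the lid; the bar may turn between the fingers
- lid_hinge (a point): a point on the lid's hinge axis, in the middle of its length, at the underside of the lid, 96 mm above the bench
- valve: vacuum cock body of brass on a grey foot, fixed, about 90 mm (x) by 60 mm (y), 71 mm high to its white dial; origin at the centre of its underside. Long black dial marks stand at 0, 45 and 90 degrees, short ones every 15
- cock (a joint): opening angle of the cock (rad): 0 shut, handle along the valve's y; 1.571 fully open, handle along the valve's x; it grows clockwise seen from above. Half open (45 degrees) is 0.785. Turning it takes about 0.15 N m and it stays where it is left
- cock_grip (a point): middle of the cock's black bar handle, on its turning axis, 105 mm above the bench; its x and y turn with the handle. The bar is 84 mm long (this point's y), 14 mm thick (its x) and 30 mm high (from 90 to 120 mm above the bench)
- disc: steel hardness reference disc, 50 mm across, 20 mm high, loose on the plate; bystander
- clamp: small dark steel clamp, 60 by 30 by 25 mm with a stub screw, loose; bystander
- bottle: white bottle, 48 mm across, 110 mm high, loose; bystander
- jar: low glass jar with white cap, 60 mm across, 60 mm high, loose; bystander
Mind the look-alikes: they are no part of the job. Leave any pink look-alike of the holder3 alone.

How it is judged:
On the way, in this order (a step that is already met when the one before it is completed fails the run):
1. the lid stands open by itself (value of joint lid above 1.7 rad and contact force between the fingers and lid below 0.1 N), for 0.2 s.
2. the key is lifted out of the case (z of key in the frame of case above 0.09 m), for 0.1 s.
3. the lock of every holder present is down (value of joint each of lock1, lock2, lock3, lock4 above 0.006 m), for 0.2 s.
4. the cock is set half open (value of joint cock between 0.685 and 0.885 rad), for 0.3 s.
At the end, for the whole second after the job is handed in: lid open (over 1.7 rad); key upright (0.08 rad) and fully home in its block (tip within 11 mm of the case underside, 6 mm of the hole axis), at rest; every present lock down (over 6 mm); holders flat on the plate; cock at 45 degrees within 5.7 degrees (all of step 3 and all of step 4 and value of joint lid above 1.7 rad and horizontal distance between key and socket below 0.006 m and z of key in the frame of case below 0.011 m and angle between key's own z axis and vertical below 0.08 rad and linear speed of key below 0.02 m/s and velocity of joint cock below 0.05 rad/s and angle between each of holder1, holder2, holder3, holder4's own z axis and vertical below 0.06 rad and height (world z) of holder1 between 0.009 and 0.018 m and height (world z) of holder2 between 0.009 and 0.018 m and height (world z) of holder3 between 0.009 and 0.018 m and height (world z) of holder4 between 0.009 and 0.018 m); the robot touches nothing.
It fails at once if the cock is opened (beyond about 34 degrees) before every lock is down (value of joint cock above 0.6 rad and value of joint any of lock1, lock2, lock3, lock4 below 0.006 m).
It fails at once if a bystander is knocked over (angle between any of disc, clamp, bottle, jar's own z axis and vertical above 0.6 rad).
It fails at once if a holder is tipped over (angle between any of holder1, holder2, holder3, holder4's own z axis and vertical above 0.5 rad).
Of holder1, holder2, holder3, holder4 only 3 to 4 are there at a start; the rules pass over those that are not, and their reading is None.
At some moment in a run one of holder1, holder2, holder3, holder4 may be knocked a few centimetres aside while the robot is not near it.
It also fails if it takes over 210 s, if anything falls off the work surface, if the arm or the gripper's body presses on something with over 40 N, if the wrist force passes 120 N, or if a joint passes its speed limit or range.

## Working session

There is one attempt and no reset: what is moved stays moved. The work goes in short steps, each a Python script; the robot and the scene stay as the last script left them, time stands still between calls to the robot, and variables do not carry over. Pictures are saved under pics/ and viewed, at most 14 in all, crops included, and the job is handed in when it is done.

```bash
mkdir -p pics
cat > h.py <<'E'
import numpy as np, cv2
from rig import ctrl, jaws, solver, telemetry, grab_frame, order, spot_in, trace, place_of
def save(p,n): cv2.imwrite('pics/'+n+'.png', p['frame'][:,:,::-1])
def ray(p,px):
    u=cv2.undistortPoints(np.array([[px]],float),p['K'],np.array(p['distortion'],float))[0,0]
    T=np.array(p['world_to_cam']); R=T[:3,:3]; t=T[:3,3]
    return -R.T@t, R.T@np.array([u[0],u[1],1.])
def atz(p,px,z):
    o,d=ray(p,px); return o+d*(z-o[2])/d[2]
def atd(p,px):
    c,r=int(round(px[0])),int(round(px[1]))
    w=p['depth'][max(r-1,0):r+2,max(c-1,0):c+2]; w=w[w>0]
    if not len(w): return None
    o,d=ray(p,px); return o+d*np.median(w)
def cloud(p):
    v,u=np.mgrid[0:480,0:640]
    q=cv2.undistortPoints(np.stack([u.ravel(),v.ravel()],1).astype(float)[:,None],p['K'],np.array(p['distortion'],float))[:,0]
    T=np.array(p['world_to_cam']); z=p['depth'].ravel()
    c=np.c_[q*z[:,None],z]
    return ((c-T[:3,3])@T[:3,:3]).reshape(480,640,3)
E
python3 - <<'E'
from h import *
np.set_printoptions(precision=4,suppress=True)
o=telemetry.get_obs(); print(o)
for n in('top','side'):
    p=grab_frame(n); save(p,n+'0')
    print(n,np.array(p['world_to_cam']).tolist())
    for l in ['holder1','case','lid_bar','lid_hinge','valve','cock_grip','disc','clamp','bottle','jar']:
        for r in place_of(p,l)[:6]:
            print(l,round(r['confidence'],2),np.round(r['location'],1),atd(p,r['location']))
E
```

```text
{'time': 0.0, 'joint_pos': array([ 1.1984,  0.4352,  0.025 ,  1.5741, -0.0116,  1.134 , -0.0751]), 'joint_velocities': array([ 0.0004, -0.0009, -0.0013, -0.0019, -0.001 , -0.0003,  0.001 ]), 'joint_torque': array([ -0.0006, -66.7858,   0.9844, -31.4468,  -0.0607,   0.0426,
         0.0002]), 'eef_pos': array([ 0.1664, -0.602 ,  0.251 ]), 'ee_rot': array([-3.1116, -0.4221,  0.0005]), 'force': array([ 0.3078,  0.202 , -0.047 ]), 'torque': array([ 0.0235, -0.0166, -0.014 ]), 'finger_force': 0.0, 'width': 0.09206124292428082}
top [[0.004509355485407596, -0.9999507854496407, -0.00883698997130878, 0.006739698359822402], [-0.9970687204653714, -0.0038210401687749002, -0.07641574655511807, 0.5023735479409187], [0.07637821929485956, 0.009155672049357997, -0.9970368806050612, 1.4646838325170797], [0.0, 0.0, 0.0, 1.0]]
holder1 0.91 [193.  330.7] [0.2736 0.3397 0.0258]
holder1 0.89 [272.7 261.3] [0.4511 0.1364 0.0412]
holder1 0.88 [277.3 189.7] [0.635  0.1267 0.0409]
holder1 0.8 [387.8 262.1] [ 0.4504 -0.1562  0.0371]
holder1 0.77 [384.6 184.9] [ 0.6493 -0.1491  0.0352]
case 0.6 [188.3 252. ] [0.
[... 915 characters left out ...]
older1 0.73 [336.4 331.6] [0.4478 0.1773 0.0451]
holder1 0.66 [264.5 244. ] [ 0.6309 -0.0969  0.0473]
case 0.6 [309.5 443.9] [0.4585 0.4375 0.1043]
lid_bar 0.64 [336.8 378.3] [0.4315 0.372  0.1427]
lid_hinge 0.7 [259.2 390.4] [0.5346 0.3643 0.1034]
lid_hinge 0.21 [345.6 246.7] [ 0.4488 -0.0994  0.0461]
valve 0.57 [313.  211.8] [ 0.5501 -0.3266  0.0137]
valve 0.4 [334.7 378.1] [0.4339 0.3744 0.1453]
cock_grip 0.88 [316.4 177.2] [ 0.5415 -0.3537  0.1027]
disc 0.84 [347.3 286.5] [0.4378 0.026  0.0298]
clamp 0.78 [283.3 281. ] [0.5709 0.0085 0.0238]
clamp 0.17 [263.1 214.9] [ 0.6809 -0.3001  0.0139]
bottle 0.82 [265.5 216. ] [ 0.6754 -0.3029  0.0093]
jar 0.75 [179.3 425.3] [0.6529 0.3713 0.032 ]
```

View pics/top0.png

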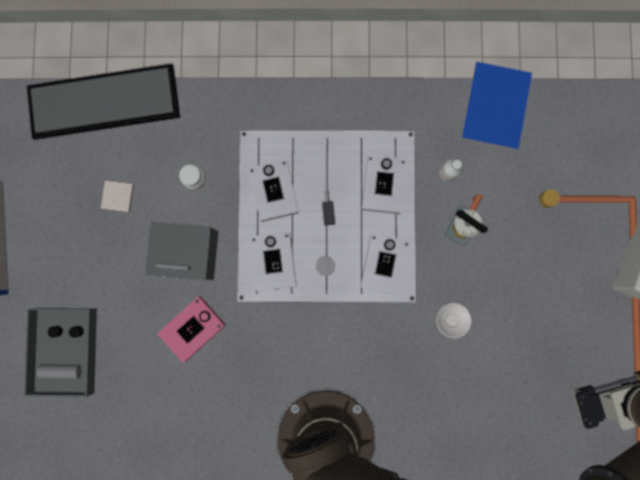

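View pics/side0.png

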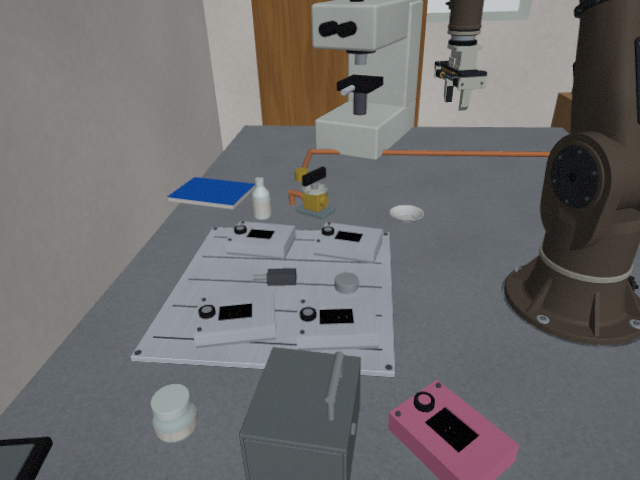

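```bash
cat > m.py <<'E'
from h import *
np.set_printoptions(precision=4,suppress=True)
def rect(P):
    return cv2.minAreaRect((P[:,:2]*1000).astype(np.float32))
def holders(p,verbose=True):
    """holder poses from a top picture: outline at top height, specimen for the +x sense"""
    C=cloud(p); im=p['frame'].astype(int); out=[]
    reg=(C[...,2]>0.036)&(C[...,2]<0.062)&(C[...,0]>.3)&(C[...,0]<.78)&(abs(C[...,1])<.27)
    n,lab,st,ce=cv2.connectedComponentsWithStats(reg.astype(np.uint8))
    for i in range(1,n):
        if st[i,4]<600: continue
        m=lab==i; P=C[m]; r=rect(P)
        # refine with window: dark pixels
        dark=m&(im.sum(2)<120)
        k,l2,s2,c2=cv2.connectedComponentsWithStats(dark.astype(np.uint8))
        j=1+np.argmax(s2[1:,4]); W=C[l2==j]; rw=rect(W)
        out.append((r,rw,[(c2[q],s2[q,4]) for q in range(1,k) if s2[q,4]>15],np.median(P[:,2])))
    return out
E
python3 - <<'E'
from m import *
p=grab_frame('top'); C=cloud(p)
for h in holders(p): print(h)
m=(C[...,2]>.098)&(C[...,2]<.11)&(C[...,1]>.2)&(C[...,0]>.35)&(C[...,0]<.6); print('lid',rect(C[m]),np.median(C[m][:,2]))
m=(C[...,2]>.125)&(C[...,2]<.16)&(C[...,1]>.2)&(C[...,0]>.35)&(C[...,0]<.6); print('bar',m.sum(),m.sum() and rect(C[m]),np.median(C[m][:,2]))
m=(C[...,2]>.112)&(C[...,2]<.13)&(C[...,1]<-.25)&(C[...,1]>-.45)&(C[...,0]>.45)&(C[...,0]<.63); print('cock',rect(C[m]),cv2.boxPoints(rect(C[m])))
m=(C[...,2]>.064)&(C[...,2]<.08)&(C[...,1]<-.25)&(C[...,1]>-.45)&(C[...,0]>.45)&(C[...,0]<.63); print('dial',rect(C[m]))
m=(C[...,2]>.004)&(C[...,2]<.02)&(C[...,1]<-.25)&(C[...,1]>-.45)&(C[...,0]>.45)&(C[...,0]<.61); print('foot',m.sum(),rect(C[m]))
for l in('holder1','lid_bar','valve','cock_grip'):
    for r in trace(p,l)[:5]:
        P=C[r['pixels']]; print(l,r['confidence'],rect(P),r['location'])
a=cv2.resize(p['frame'][200:260,430:510],(800,600),interpolation=cv2.INTER_CUBIC)[:,:,::-1]; cv2.imwrite('pics/v.png',a)
q=grab_frame('side'); b=cv2.resize(q['frame'][155:225,275:355],(640,560),interpolation=cv2.INTER_CUBIC)[:,:,::-1]; cv2.imwrite('pics/v2.png',b)
E
```

```text
(((651.5997314453125, -147.30783081054688), (99.96405792236328, 142.62652587890625), 84.14798736572266), ((652.5536499023438, -146.75698852539062), (36.63642501831055, 51.573524475097656), 83.22285461425781), [(array([384.112, 183.004]), np.int32(250))], np.float64(0.044972385967805215))
(((634.43994140625, 136.81405639648438), (141.97647094726562, 100.35829162597656), 13.205343246459961), ((636.3958129882812, 138.29275512695312), (52.96701431274414, 36.610130310058594), 12.238260269165039), [(array([272.7195, 189.4106]), np.int32(246))], np.float64(0.04513918498244082))
(((450.68157958984375, 135.5898895263672), (140.05294799804688, 100.87078857421875), 7.23388671875), ((451.96148681640625, 137.16671752929688), (52.308265686035156, 36.60840606689453), 6.210973262786865), [(array([272.204, 260.364]), np.int32(250))], np.float64(0.045126579181687665))
(((444.64398193359375, -150.05474853515625), (100.86949920654297, 140.23313903808594), 78.4466323852539), ((446.014892578125, -148.70382690429688), (36.26350784301758, 52.46516036987305), 78.10797882080078), [(array([385.0283, 264.6235])
[... 1055 characters left out ...]
4.61404418945312), 4.465173244476318) [272.4, 259.8]
holder1 0.59 ((341.97625732421875, 225.18431091308594), (131.6943359375, 450.5364990234375), 27.8521728515625) [190.5, 330.4]
holder1 0.56 ((470.397705078125, -229.0977020263672), (100.74649047851562, 466.5590515136719), 32.12677764892578) [461.9, 227.2]
lid_bar 0.86 ((465.543701171875, 231.57974243164062), (481.84429931640625, 128.64508056640625), 86.16412353515625) [178.2, 248.7]
valve 0.62 ((468.99200439453125, -220.95265197753906), (90.85627746582031, 452.0087585449219), 31.66905975341797) [461.9, 227.3]
cock_grip 0.63 ((494.72528076171875, -201.53155517578125), (72.84369659423828, 440.7887878417969), 18.864154815673828) [468.5, 222.6]
```

View pics/v.png

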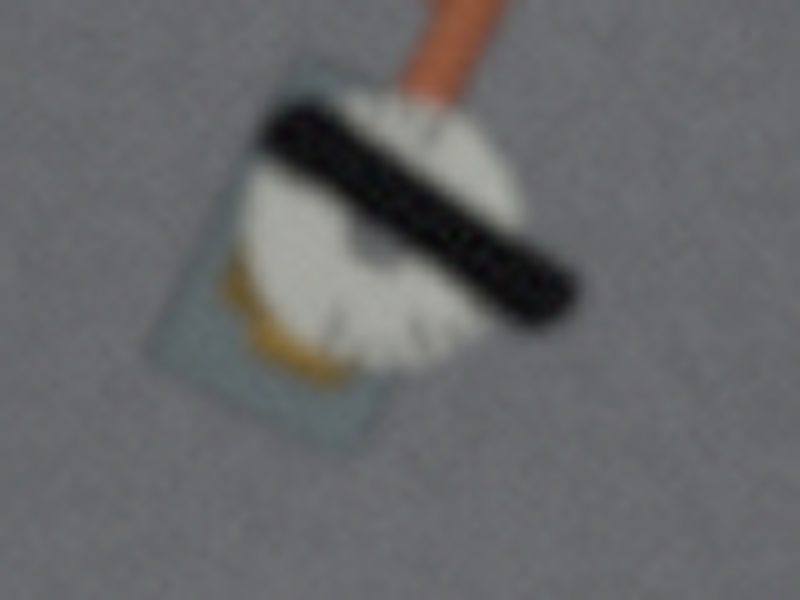

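View pics/v2.png

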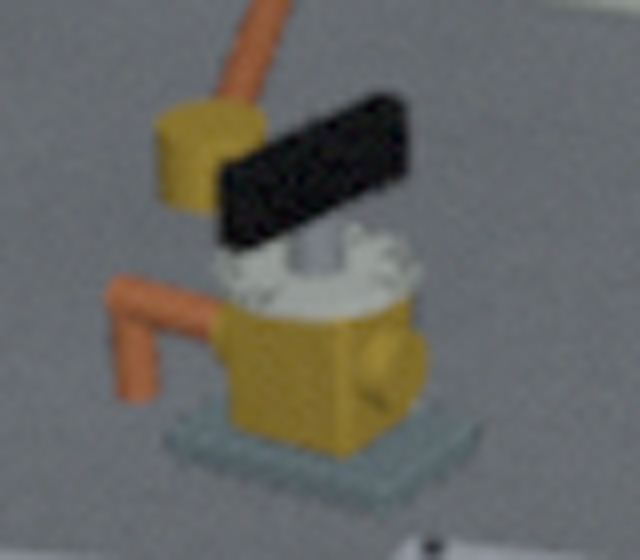

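```bash
cat >> h.py <<'E'
from scipy.spatial.transform import Rotation as Ro
def down(yaw,tilt=0.,axis_yaw=0.):
    """tool z down, tool y along -(yaw+90deg); then tilted by tilt about the horizontal axis at axis_yaw"""
    R=Ro.from_euler('z',yaw)*Ro.from_euler('x',np.pi)
    return (Ro.from_rotvec(tilt*np.array([np.cos(axis_yaw),np.sin(axis_yaw),0]))*R)
CASE=np.array([.4743,.3635,0]); CY=np.radians(-4.4)
def case(x,y,z): return CASE+Ro.from_euler('z',CY).apply([x,y,z])
def tcp(grasp,R): return np.array(grasp)-R.apply([0,0,.006])
E
python3 - <<'E'
from m import *
# lid path ik test
for s in (1,-1):
  for th in (0,.5,1,1.5,1.85):
    tau=-s*0
    ph=np.radians(157.7)-th; g=case(65+0,0,0)*0+case(.065+.1135*np.cos(ph),0,.096+.1135*np.sin(ph))
    ti=th*.35
    R=down(CY+s*np.pi/2,ti,CY+np.pi/2)
    print(s,th,R.apply([0,0,1]),g,solver.ik(tcp(g,R),R.as_rotvec()))
print('over',solver.ik(case(0,0,.3),down(CY+np.pi).as_rotvec()),solver.ik(case(0,0,.3),down(CY).as_rotvec()))
D=[];p=None
for i in range(8):
    p=grab_frame('top'); D.append(p['depth'])
d=np.array(D); d[d==0]=np.nan
p['depth']=np.nan_to_num(np.nanmean(d,0)).astype(np.float32); C=cloud(p)
for r,rw,cc,_ in holders(p):
    c,rr=[int(round(v)) for v in cc[0][0]]
    print(np.round((C[rr-13:rr+14,c-10:c+11,2]*1000)).astype(int))
E
```

```text
1 0 [ 0. -0. -1.] [0.4344 0.3666 0.1391] [-0.2256  0.5985 -0.8292  1.789   0.5209  0.988  -1.3422]
1 0.5 [-0.1736  0.0134 -0.9847] [0.4678 0.364  0.1841] [-0.1228  0.6896 -0.9135  1.5631  0.4024  1.2419 -1.1671]
1 1 [-0.3419  0.0263 -0.9394] [0.5187 0.3601 0.2076] [-0.0607  0.8733 -1.0487  1.2915  0.4245  1.5292 -1.1135]
1 1.5 [-0.4997  0.0385 -0.8653] [0.5745 0.3558 0.2038] [-0.1551  0.9759 -0.8502  0.9973  0.2636  1.7355 -0.9269]
1 1.85 [-0.6014  0.0463 -0.7976] [0.6092 0.3531 0.1851] [-0.2194  1.0903 -0.7326  0.7703  0.1738  1.8982 -0.8337]
-1 0 [-0.  0. -1.] [0.4344 0.3666 0.1391] [-0.0988  0.7019 -1.0671  1.7795  0.6919  1.0893  1.654 ]
-1 0.5 [-0.1736  0.0134 -0.9847] [0.4678 0.364  0.1841] [-0.0543  0.7566 -1.0677  1.5573  0.5121  1.2932  1.882 ]
-1 1 [-0.3419  0.0263 -0.9394] [0.5187 0.3601 0.2076] [-0.0535  0.8827 -1.0708  1.2908  0.4402  1.5358  2.0159]
-1 1.5 [-0.4997  0.0385 -0.8653] [0.5745 0.3558 0.2038] [-0.0951  1.0475 -1.0737  0.9888  0.4226  1.782   2.1102]
-1 1.85 [-0.6014  0.0463 -0.7976] [0.6092 0.3531 0.1851] [-0.1462  1.174  -1.0751  0.7565  0.4262  1.9522  2.1
[... 6557 characters left out ...]
41 41 41 42 42 44 43 41 43 45 44 44 45]
 [45 43 43 40 42 41 41 39 41 42 43 41 42 41 41 41 42 43 41 47 46]
 [48 42 41 41 41 43 41 41 41 41 42 42 45 41 41 43 44 41 42 46 47]
 [47 41 42 42 43 43 41 43 42 42 44 42 42 41 43 42 43 43 42 44 46]
 [44 43 42 41 41 41 41 41 43 40 43 41 42 43 40 40 43 42 47 48 47]
 [43 39 42 43 40 41 41 41 42 43 39 43 42 43 43 41 42 42 43 45 44]
 [43 42 43 40 42 44 42 41 41 42 42 42 39 41 43 39 41 42 47 45 44]
 [44 44 48 45 41 42 41 42 42 41 41 41 43 42 43 43 40 42 45 47 45]
 [47 46 46 45 45 47 44 46 46 41 44 43 42 42 42 43 42 42 46 47 46]
 [47 44 46 45 44 46 45 46 46 46 46 46 44 46 40 42 40 46 46 46 44]
 [45 43 46 47 47 46 46 44 46 45 47 45 45 43 47 44 47 45 44 49 46]]
```

```bash
cat > lid.py <<'E'
from m import *
def pose(th):
    ph=np.radians(157.7)-th; R=down(CY+np.pi/2,th*.33,CY+np.pi/2)
    return tcp(case(.065+.1135*np.cos(ph),0,.096+.1135*np.sin(ph)),R),R
def st(s): o=telemetry.get_obs(); print(s,round(o['time'],2),o['eef_pos'],o['force'],round(o['width'],4),round(o['finger_force'],2))
P,R=pose(0)
jaws.set_gripper(.06,15)
ctrl.move_ptp(P+[0,0,.12],R.as_rotvec()); st('above')
ctrl.movel(P,.1); st('at')
jaws.set_gripper(0.0,15); st('grip')
for th in np.arange(.15,1.81,.15):
    P,R=pose(th); ctrl.movel(P,.12,ori=R.as_rotvec()); st('%.2f'%th)
E
python3 lid.py
python3 - <<'E'
from m import *
p=grab_frame('side'); save(p,'lid1')
E
```

```text
above 6.02 [0.435  0.3659 0.2649] [ 0.2246  0.5985 -0.8814] 0.06 0.0
at 7.37 [0.4346 0.367  0.1457] [ 0.1824 -0.4154  0.5091] 0.0601 0.0
grip 8.19 [0.435  0.3665 0.1451] [ 2.9257  0.884  -0.8801] 0.0112 15.0
0.15 8.48 [0.4426 0.3658 0.16  ] [ 2.2853  0.216  -4.1021] 0.0117 15.0
0.30 8.78 [0.452  0.365  0.1736] [ 1.0199 -1.7637 -2.91  ] 0.0116 15.0
0.45 9.07 [0.4634 0.3641 0.1861] [-2.0116 -2.1524 -0.9212] 0.0114 15.0
0.60 9.36 [0.4769 0.3631 0.1968] [-4.8013 -4.427   3.4546] 0.0111 15.0
0.75 9.65 [0.4924 0.3619 0.2055] [-5.8481 -6.1777  7.681 ] 0.0115 15.0
0.90 9.94 [0.5092 0.3605 0.2115] [-3.6227 -7.278   8.5658] 0.0114 15.0
1.05 10.23 [0.5269 0.3591 0.2147] [-2.0522 -5.7335  7.1324] 0.0111 15.0
1.20 10.53 [0.5447 0.3576 0.2151] [-0.5715 -6.2038  7.4144] 0.011 15.01
1.35 10.82 [0.5622 0.3563 0.2129] [ 0.2234 -5.2698  4.0184] 0.011 15.01
1.50 11.11 [0.5789 0.3551 0.2082] [ 0.9719 -3.5753  2.114 ] 0.0115 15.01
1.65 11.4 [0.5941 0.3541 0.2014] [ 0.2815 -3.9724  0.8791] 0.0115 15.0
1.80 11.69 [0.6085 0.3532 0.1926] [ 0.9081 -3.1298  0.0424] 0.0114 15.0
```

View pics/lid1.png

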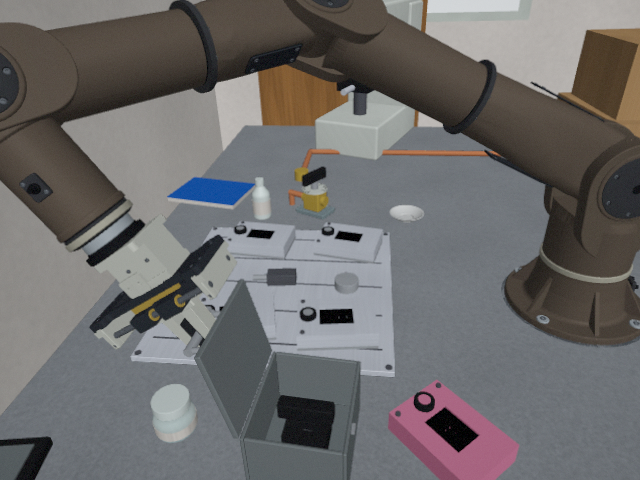

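The lid stands open (~1.8 rad, edge at pixel 235,290), and the key's black handle (305,410) shows in the case. I will release now.

```bash
python3 - <<'E'
from m import *
from lid import st
E
sed -i 's/^P,R=pose(0)/if __name__!="__main__": raise SystemExit\n&/' lid.py
python3 - <<'E'
from m import *
o=telemetry.get_obs(); print(o['time'],o['eef_pos'],o['width'])
E
```

```text
above 13.48 [0.4347 0.3663 0.2657] [ 0.9153  0.665  -0.2236] 0.0601 0.0
at 14.83 [0.4346 0.367  0.1457] [-0.5106 -0.8445  0.1999] 0.0598 0.0
grip 15.66 [0.435  0.3665 0.1451] [ 3.7178  0.6075 -2.0276] 0.0114 15.0
0.15 15.95 [0.4426 0.3658 0.16  ] [ 2.3547  0.7284 -2.379 ] 0.0116 15.0
0.30 16.24 [0.452  0.365  0.1736] [ 0.5213  0.278  -2.9462] 0.0113 15.0
0.45 16.53 [0.4634 0.3641 0.186 ] [-2.4356 -2.0414  0.2369] 0.0116 15.0
0.60 16.82 [0.4769 0.363  0.1968] [-4.5479 -4.4749  3.739 ] 0.0115 15.0
0.75 17.12 [0.4924 0.3619 0.2055] [-5.0936 -5.9316  7.6689] 0.0113 15.0
0.90 17.41 [0.5092 0.3606 0.2115] [-3.1445 -6.5143  8.3641] 0.0115 15.0
1.05 17.7 [0.5269 0.3591 0.2147] [-2.4905 -6.7814  7.4757] 0.0114 15.0
1.20 17.99 [0.5446 0.3577 0.2151] [-0.3498 -5.2193  5.11  ] 0.0116 15.01
1.35 18.28 [0.5622 0.3563 0.2129] [ 0.959  -5.5561  3.7584] 0.0114 15.01
1.50 18.57 [0.5789 0.3551 0.2082] [-0.1524 -5.5793  2.8081] 0.0111 15.01
1.65 18.87 [0.5941 0.3541 0.2015] [ 0.1313 -3.8016  0.4741] 0.011 15.0
1.80 19.16 [0.6084 0.3532 0.1926] [-0.0196 -3.7835 -0.9604] 0.0116 15.0
19.1583 [0.6084 0.3532 0.1926] 0.011585865624470327
```

My import reran the lid motion. The bar was gripped again and the lid is open again, so no harm was done. Next I release it, back off along the tool axis and look.

```bash
rm lid.py
cat >> h.py <<'E'
def st(s): o=telemetry.get_obs(); print(s,round(o['time'],2),o['eef_pos'],o['force'],round(o['width'],4),round(o['finger_force'],2))
E
python3 - <<'E'
from m import *
jaws.set_gripper(.03,15); ctrl.pause(.3)
o=telemetry.get_obs(); R=Ro.from_rotvec(o['ee_rot']); P=np.array(o['eef_pos'])
ctrl.movel(P-R.apply([0,0,.12]),.15); st('off')
ctrl.move_ptp(case(0,-.02,.36),down(CY+np.pi).as_rotvec()); st('over')
q=grab_frame('side'); save(q,'k_side')
p=grab_frame('top'); C=cloud(p)
Q=Ro.from_euler('z',-CY).apply((C.reshape(-1,3)-CASE)).reshape(C.shape)
print([ (r['confidence'],atd(q,r['location'])) for r in place_of(q,'key_grip')[:2]], [(r['confidence'],atd(q,r['location'])) for r in place_of(q,'lid_bar')[:2]])
C=cloud(q); Q=Ro.from_euler('z',-CY).apply((C.reshape(-1,3)-CASE)).reshape(C.shape)
m=(abs(Q[...,0])<.055)&(abs(Q[...,1])<.065)&(Q[...,2]>.071)&(Q[...,2]<.09); print('key top in case',m.sum(),m.sum() and rect(Q[m]))
m=(Q[...,0]>.065)&(Q[...,0]<.2)&(abs(Q[...,1])<.073)&(Q[...,2]>.11)&(Q[...,2]<.24)
A=Q[m]; print(len(A),np.polyfit(A[:,2],A[:,0],1))
E
```

```text
Traceback (most recent call last):
rig.MotionError: the arm cannot follow that straight line within its joint ranges
```

```bash
cat > off.py <<'E'
from m import *
o=telemetry.get_obs(); R=Ro.from_rotvec(o['ee_rot']); P=np.array(o['eef_pos']); print(o['joint_pos'])
for d,ang in ((.08,.59),(.08,.45),(.08,.3),(.06,.59),(.06,.45),(.06,.3),(.06,.2),(.05,.3)):
    R2=down(CY+np.pi/2,ang,CY+np.pi/2); ax=R.apply([0,0,1])
    try: ctrl.movel(P-ax*d,.15,ori=R2.as_rotvec()); print('ok',d,ang); break
    except ctrl.MotionError as e: pass
st('off')
E
python3 off.py
```

```text
[-0.1589  1.0953 -0.9325  0.8321  0.3339  1.8637 -0.9244]
ok 0.08 0.45
off 20.69 [0.6523 0.3498 0.2591] [ 0.2024  1.0482 -0.0929] 0.0297 0.0
```

```bash
cat > look.py <<'E'
from m import *
o=telemetry.get_obs(); P=np.array(o['eef_pos'])
ctrl.movel(P+[0,0,.08],.2,ori=down(CY+np.pi/2,.2,CY+np.pi/2).as_rotvec()); st('up')
ctrl.move_ptp(case(0,-.02,.36),down(CY+np.pi).as_rotvec()); st('over')
q=grab_frame('side'); save(q,'k_side')
print([ (r['confidence'],atd(q,r['location'])) for r in place_of(q,'key_grip')[:2]], [(r['confidence'],atd(q,r['location'])) for r in place_of(q,'lid_bar')[:2]])
C=cloud(q); Q=Ro.from_euler('z',-CY).apply((C.reshape(-1,3)-CASE)).reshape(C.shape)
m=(abs(Q[...,0])<.055)&(abs(Q[...,1])<.065)&(Q[...,2]>.071)&(Q[...,2]<.09); print('key top in case',m.sum(),m.sum() and rect(Q[m]))
m=(Q[...,0]>.065)&(Q[...,0]<.2)&(abs(Q[...,1])<.073)&(Q[...,2]>.11)&(Q[...,2]<.24)
A=Q[m]; print(len(A),np.polyfit(A[:,2],A[:,0],1))
E
python3 look.py
```

```text
up 21.24 [0.6518 0.3495 0.3388] [ 1.184  -0.1176 -0.2551] 0.0299 0.0
over 22.43 [0.4738 0.343  0.3591] [ 0.5245  0.0782 -0.0938] 0.0297 0.0
[(0.55, array([0.47  , 0.3715, 0.0819])), (0.53, array([0.4658, 0.3882, 0.0402]))] [(0.69, array([0.611 , 0.3588, 0.1863]))]
key top in case 990 ((1.0727005004882812, -0.41709423065185547), (76.19937133789062, 22.311283111572266), 0.34418389201164246)
6655 [0.392  0.0271]
```

View pics/k_side.png

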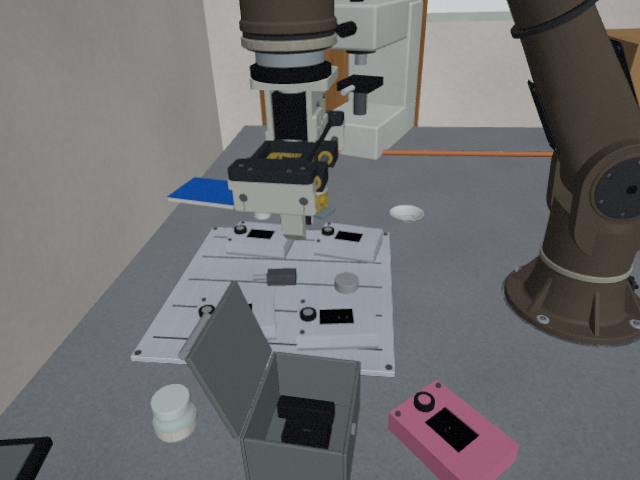

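```bash
cat > key.py <<'E'
from m import *
R=down(CY+np.pi); g=case(.0007,0,0)
jaws.set_gripper(.05,60)
ctrl.move_ptp([g[0],g[1],.2],R.as_rotvec())
ctrl.movel([g[0],g[1],.075],.1); st('at')
jaws.set_gripper(0,60); st('grip')
ctrl.movel([g[0],g[1],.25],.12); st('lift')
p=grab_frame('side'); save(p,'key1')
C=cloud(p); o=telemetry.get_obs(); P=np.array(o['eef_pos'])
m=(abs(C[...,0]-P[0])<.05)&(abs(C[...,1]-P[1])<.04)&(C[...,2]>P[2]-.09)&(C[...,2]<P[2]-.045)
A=C[m]; print(len(A)); 
for a,b in ((.09,.06),(.06,.045)):
    B=A[(A[:,2]<P[2]-b)&(A[:,2]>P[2]-a)]; print(len(B),len(B) and (B.mean(0)-P,B.min(0)-P,B.max(0)-P))
E
python3 key.py
```

```text
at 25.23 [0.4753 0.3638 0.0757] [-0.1657 -0.2494  0.772 ] 0.05 0.0
grip 25.82 [0.475  0.3635 0.0751] [ 0.274  -0.2277  1.0432] 0.0192 60.0
lift 27.43 [0.4748 0.3631 0.2492] [-0.1539 -0.1622 -2.3159] 0.0195 60.0
70
23 (array([-0.0002,  0.0013, -0.0631]), array([-0.003 , -0.0002, -0.0673]), array([ 0.0033,  0.0029, -0.0601]))
47 (array([-0.0003,  0.002 , -0.0528]), array([-0.0061, -0.001 , -0.0596]), array([ 0.0056,  0.0062, -0.045 ]))
```

View pics/key1.png

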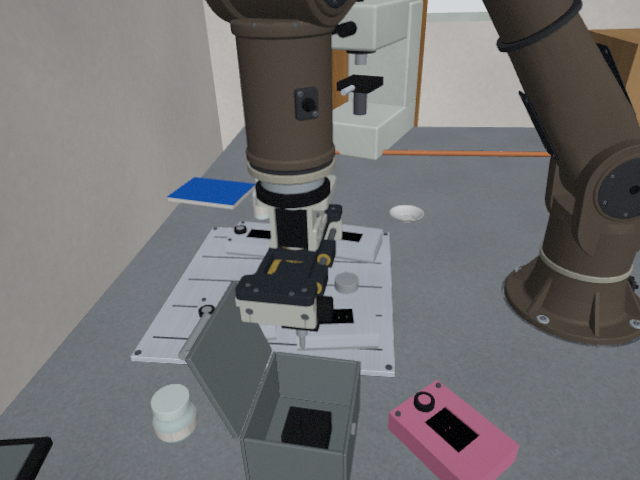

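```bash
cat > lock.py <<'E'
from m import *
import sys
R0=down(CY+np.pi); RV=R0.as_rotvec()
def holes(n=3):
    D=[]
    for i in range(n): p=grab_frame('top'); D.append(p['depth'])
    d=np.median(np.array(D),0); p['depth']=d.astype(np.float32); C=cloud(p); res=[]
    for r,rw,cc,z in holders(p):
        im=p['frame'].astype(int).sum(2); c=np.array(rw[0])/1000
        k=(np.hypot(C[...,0]-c[0],C[...,1]-c[1])<.034)&(C[...,2]<.0395)&(C[...,2]>.01)
        nn,lab,s,ce=cv2.connectedComponentsWithStats(k.astype(np.uint8),connectivity=8)
        if nn<2: continue
        j=1+np.argmax(s[1:,4]); rr,ccx=np.nonzero(lab==j)
        h=atz(p,[(ccx.min()+ccx.max())/2,(rr.min()+rr.max())/2],.0395)
        res.append((c,h[:2],s[j,4],r[0]))
    return res
def F(): return telemetry.get_obs()['force'][2]
def do(near,probe_only=False):
    hs=holes()
    b=min(hs,key=lambda q:np.hypot(*(q[0]-near)))
    print('n',len(hs),'holder',b[0],np.array(b[3])/1000,'hole',b[1],'off',b[1]-b[0],'px',b[2])
    h=b[1]
    P=np.array(telemetry.get_obs()['eef_pos'])
    ctrl.movel([P[0],P[1],max(P[2],.19)],.2)
    ctrl.move_ptp([h[0],h[1],.19],RV); f0=F()
    ctrl.movel([h[0],h[1],.117],.15)
    ok=False
    pts=[(0,0)]+[(r*np.cos(a),r*np.sin(a)) for r in (.004,.008) for a in np.arange(0,6.2,np.pi/3 if r<.005 else np.pi/4)]
    for dx,dy in pts:
        ctrl.movel([h[0]+dx,h[1]+dy,.1085],.06); f=F()-f0; z=telemetry.get_obs()['eef_pos'][2]
        print('feel',round(dx*1e3,1),round(dy*1e3,1),'F',round(f,2),'z',round(z,4))
        if f<1.5: ok=True; break
    if not ok: ctrl.movel([h[0],h[1],.15],.1); return False
    h=h+[dx,dy]
    for z in (.105,.1015,.099,.097,.096,.095):
        ctrl.movel([h[0],h[1],z],.04); ctrl.pause(.1); o=telemetry.get_obs(); f=o['force'][2]-f0
        print('push',z,round(o['eef_pos'][2],4),np.round(o['force'],1))
        if f>12: break
    ctrl.movel([h[0],h[1],.15],.12); st('done'); return True
if __name__=='__main__':
    do(np.array([float(sys.argv[1]),float(sys.argv[2])]))
E
python3 lock.py .452 .137
```

```text
n 4 holder [0.4509 0.1368] [0.4509 0.1353] hole [0.4393 0.1268] off [-0.0117 -0.01  ] px 38
feel 0.0 0.0 F -1.0 z 0.1086
push 0.105 0.105 [-0.7 -0.6 -2.3]
push 0.1015 0.1015 [ 1.   0.6 -0.9]
push 0.099 0.099 [ 0.1 -0.1 -1. ]
push 0.097 0.097 [-0.1 -0.1  0.6]
push 0.096 0.0962 [-0.6 -2.3  4.9]
push 0.095 0.0957 [-2.3 -3.  14.4]
done 32.49 [0.4391 0.1263 0.1495] [ 0.3996  0.1756 -1.2492] 0.0196 60.0
```

Run:
```python
from lock import *
P=np.array(telemetry.get_obs()['eef_pos']); ctrl.movel([P[0],P[1],.19],.2)
ctrl.move_ptp([.54,.0,.25],RV)
D=[]
for i in range(5): p=grab_frame('top'); D.append(p['depth'])
p['depth']=np.median(np.array(D),0).astype(np.float32); C=cloud(p)
for x,y in ((.4393,.1268),):
    m=np.hypot(C[...,0]-x,C[...,1]-y); r,c=np.unravel_index(m.argmin(),m.shape)
    print(np.round(C[r-6:r+7,c-6:c+7,2]*1000).astype(int))
save(p,'t3')
```

```text
[[45 42 40 43 42 42 44 42 40 43 46 45 46]
 [41 41 42 44 42 44 42 41 43 39 39 45 46]
 [41 42 43 42 43 40 42 43 40 42 38 47 45]
 [43 44 44 43 39 31 20 42 42 42 42 43 46]
 [41 43 19 18 28 27 31 44 42 41 41 46 48]
 [42 46 20 26 28 30 28 29 42 45 39 38 44]
 [41 43 15 29 30 30 29 31 42 43 43 45 48]
 [41 41 18 29 31 30 30 30 39 41 41 42 46]
 [41 44 19 19 27 31 29 19 43 41 46 43 43]
 [41 40 17 18 42 42 42 42 40 42 39 41 48]
 [42 44 44 41 40 40 42 39 40 40 43 42 44]
 [43 44 42 42 39 40 42 43 40 44 43 43 45]
 [45 39 40 43 42 41 41 44 43 41 42 41 45]]
```

Depth shows that plunger at 29 mm, which is fully down. I will do the other three.

```bash
python3 lock.py .636 .138 && python3 lock.py .652 -.147 && python3 lock.py .446 -.149
python3 - <<'E'
from lock import *
P=np.array(telemetry.get_obs()['eef_pos']); ctrl.movel([P[0],P[1],.25],.2)
ctrl.move_ptp([.475,.3,.28],RV)
D=[]
for i in range(5): p=grab_frame('top'); D.append(p['depth'])
p['depth']=np.median(np.array(D),0).astype(np.float32); C=cloud(p)
for b in holes(2):
    h=b[1]; m=np.hypot(C[...,0]-h[0],C[...,1]-h[1]); r,c=np.unravel_index(m.argmin(),m.shape)
    print(b[0],h,np.median(C[r-1:r+2,c-1:c+2,2]))
save(p,'t4'); st('')
E
```

```text
n 3 holder [0.6361 0.1378] [0.6348 0.1368] hole [0.6396 0.1341] off [ 0.0035 -0.0037] px 34
feel 0.0 0.0 F -0.83 z 0.1086
push 0.105 0.1051 [ 0.  -0.3 -1.7]
push 0.1015 0.1015 [-0.3  0.3  0.7]
push 0.099 0.099 [ 0.7  0.4 -0.1]
push 0.097 0.097 [ 0.6 -0.1  0.6]
push 0.096 0.0963 [-1.3  1.   7.1]
push 0.095 0.096 [-1.1 -0.4 10.8]
done 38.59 [0.6393 0.1336 0.1494] [ 0.0451 -0.7689 -1.8753] 0.0197 60.0
n 2 holder [ 0.6529 -0.1467] [ 0.6512 -0.1477] hole [ 0.6482 -0.1432] off [-0.0047  0.0035] px 35
feel 0.0 0.0 F -0.71 z 0.1086
push 0.105 0.1051 [ 0.3  0.1 -1.3]
push 0.1015 0.1016 [ 0.4 -0.2  0.4]
push 0.099 0.099 [ 0.3 -0.1  0.4]
push 0.097 0.097 [ 1.8 -0.3  0.1]
push 0.096 0.0964 [0.6 0.  4.6]
push 0.095 0.096 [-1.8 -0.6 11.4]
done 43.8 [ 0.6478 -0.1435  0.1494] [-0.3678  0.7006 -3.9158] 0.0195 60.0
n 4 holder [ 0.4457 -0.1489] [ 0.4445 -0.1498] hole [ 0.4595 -0.1565] off [ 0.0138 -0.0076] px 36
feel 0.0 0.0 F -0.67 z 0.1086
push 0.105 0.1051 [ 0.3  1.1 -1.9]
push 0.1015 0.1015 [ 1.4  0.7 -1.6]
push 0.099 0.099 [ 0.2  2.5 -0.9]
push 0.097 0.097 [ 1.6  4.3 -0.9]
push 0.096 0.0962 [0.3 3.4 5. ]
push 0.095 0.0957 [-2.1  3.2 13.7]
done 48.71 [ 0.4589 -0.1572  0.1494] [ 0.1363  0.2908 -1.749 ] 0.02 60.0
[ 0.6526 -0.1468] [ 0.6482 -0.1471] 0.028846293328847233
[0.636  0.1383] [0.6396 0.1341] 0.029500450754902242
[0.4698 0.1396] [0.4697 0.1551] 0.041255418573301575
[ 0.4459 -0.1496] [ 0.4582 -0.1565] 0.02849280820013015
 51.38 [0.4753 0.2996 0.28  ] [ 0.8437 -0.8628 -2.3143] 0.0192 60.0
```

View pics/t4.png

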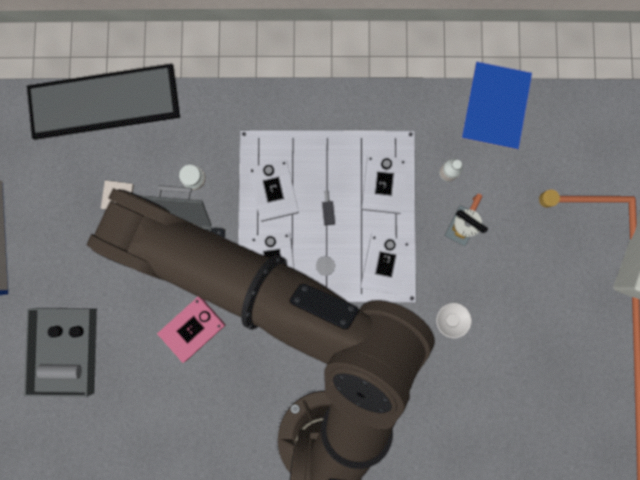

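The arm only half hides the holder at (270,258); it hasn't moved. All four locks are down, so the key goes back.

Run:
```python
from lock import *
g=case(.0007,0,0)
ctrl.movel([g[0],g[1],.25],.2,ori=RV); ctrl.pause(.2)
p=grab_frame('side'); C=cloud(p); P=np.array(telemetry.get_obs()['eef_pos'])
m=(abs(C[...,0]-P[0])<.05)&(abs(C[...,1]-P[1])<.04)
for a,b in ((.09,.06),(.06,.045)):
    B=C[m&(C[...,2]<P[2]-b)&(C[...,2]>P[2]-a)]; print(len(B),B.mean(0)-P,B.min(0)-P)
ctrl.movel([g[0],g[1],.13],.12); f0=telemetry.get_obs()['force']
for z in (.1,.09,.08,.076,.0752):
    ctrl.movel([g[0],g[1],z],.08); o=telemetry.get_obs(); print(z,o['eef_pos'],o['force']-f0)
    if (o['force']-f0)[2]>15: break
```

```text
18 [-0.0001  0.0016 -0.0634] [-0.0027  0.0001 -0.0665]
45 [-0.0004  0.002  -0.0536] [-0.0056 -0.0002 -0.0599]
0.1 [0.4747 0.3634 0.0995] [0.6102 0.0305 0.8326]
0.09 [0.4748 0.3631 0.0895] [1.0932 0.4638 1.5127]
0.08 [0.4748 0.363  0.0793] [ 0.1546 -0.2195  1.7727]
0.076 [0.4749 0.3633 0.0758] [ 1.3249 -0.2373  0.2009]
0.0752 [0.475  0.3635 0.0753] [0.2651 0.0706 0.4887]
```

Run:
```python
from lock import *
P=np.array(telemetry.get_obs()['eef_pos'])
jaws.set_gripper(.05,20); st('rel')
ctrl.movel([P[0],P[1],.25],.15); ctrl.movel([.474,.2,.32],.2); 
q=grab_frame('side'); save(q,'kin'); C=cloud(q); Q=Ro.from_euler('z',-CY).apply((C.reshape(-1,3)-CASE)).reshape(C.shape)
m=(abs(Q[...,0])<.055)&(abs(Q[...,1])<.065)&(Q[...,2]>.071)&(Q[...,2]<.095); print('key top',rect(Q[m]),np.median(Q[m][:,2]),Q[m][:,2].max())
p=grab_frame('top'); save(p,'v3'); C=cloud(p)
# foot: greenish grey, on z~foot top
im=p['frame'].astype(int)
sub=(slice(195,260),slice(430,510))
near=(abs(C[...,0]-.53)<.09)&(abs(C[...,1]+.345)<.07)
z=C[...,2]; print('z hist',np.histogram(z[near],bins=np.arange(-.004,.03,.002)))
m=near&(z>.005)&(z<.03)
teal=near&(im[...,1]-im[...,0]>12)&(im[...,2]-im[...,0]>8)
print(m.sum(),rect(C[m]),teal.sum()); 
if teal.sum()>20:
    A=C[teal]; print(rect(A),np.median(A[:,2]),cv2.boxPoints(rect(A)))
m=(C[...,2]>.112)&(C[...,2]<.13)&near; print('cock',rect(C[m]))
cop=(im[...,0]-im[...,2]>50)&(im[...,0]-im[...,1]>50)&(C[...,1]<-.3)&(C[...,1]>-.42)&(C[...,0]>.5)&(C[...,0]<.68)
A=C[cop]; print('pipe',len(A),rect(A))
c=[.5475,-.3524]
for y0 in (56,236,-124):
    print(y0,[solver.ik([c[0],c[1],.111],down(np.radians(y0-d)).as_rotvec()) for d in (0,39)])
```

```text
rel 55.56 [0.475  0.3635 0.0752] [-0.4937 -0.6949  0.0957] 0.0498 0.0
key top ((0.850006103515625, -0.4442634582519531), (75.88215637207031, 21.85157012939453), 0.24410605430603027) 0.08241162946864095 0.08578752374713942
z hist (array([419, 638, 574, 390, 186,  85,  53,  72,  55,  28,  15,   7,   1,
         1,   2,   2]), array([-0.004, -0.002,  0.   ,  0.002,  0.004,  0.006,  0.008,  0.01 ,
        0.012,  0.014,  0.016,  0.018,  0.02 ,  0.022,  0.024,  0.026,
        0.028]))
392 ((530.2033081054688, -345.1290283203125), (176.281982421875, 138.37838745117188), 0.6605542898178101) 4
cock ((547.4205932617188, -351.68780517578125), (82.84657287597656, 15.64795207977295), 56.754791259765625)
pipe 64 ((604.84716796875, -379.8255310058594), (10.871721267700195, 41.57012176513672), 61.766021728515625)
56 [array([ 0.9279,  0.7205, -0.7028,  1.6096,  0.5279,  1.0095, -0.5333]), array([ 0.7904,  0.6606, -0.4679,  1.6226,  0.3491,  0.9424, -1.0742])]
236 [array([ 1.1312,  0.9103, -1.142 ,  1.5917,  0.8695,  1.2227,  2.3651]), array([ 1.0677,  0.8282, -0.9818,  1.5971,  0.7442,  1.1297,  1.7692])]
-124 [array([ 1.1312,  0.9103, -1.142 ,  1.5917,  0.8695,  1.2227,  2.3651]), array([ 1.0677,  0.8282, -0.9818,  1.5971,  0.7442,  1.1297,  1.7692])]
```

View pics/kin.png

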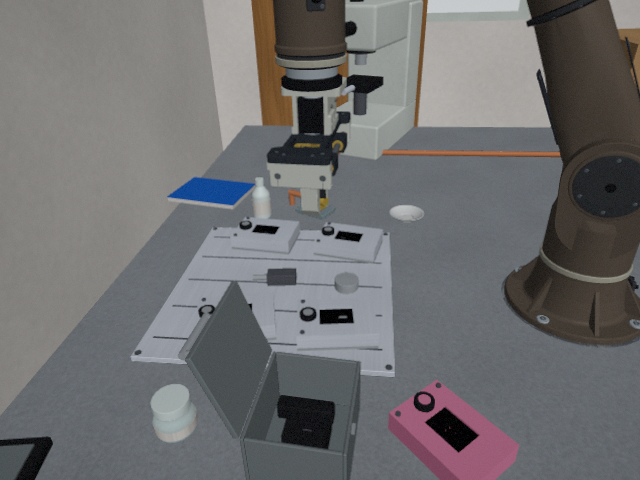

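```bash
cat > cock.py <<'E'
from m import *
import sys
def handle(n=3):
    A=[]
    for i in range(n):
        p=grab_frame('top'); C=cloud(p)
        m=(C[...,2]>.112)&(C[...,2]<.13)&(abs(C[...,0]-.547)<.08)&(abs(C[...,1]+.352)<.07)
        B=C[m][:,:2]; c=B.mean(0); v=np.linalg.svd(B-c)[2][0]; A.append([np.degrees(np.arctan2(v[1],v[0]))%180,*c])
    return np.mean(A,0),p
def turn(a,b):
    c=[.5474,-.3521]; 
    jaws.set_gripper(.05,30)
    ctrl.move_ptp([*c,.25],down(np.radians(a)).as_rotvec())
    ctrl.movel([*c,.111],.12); st('at')
    jaws.set_gripper(0,30); st('grip')
    for d in np.linspace(a,b,2+int(abs(a-b)//8))[1:]:
        ctrl.move_ptp([*c,.111],down(np.radians(d)).as_rotvec())
    ctrl.pause(.2); st('turned'); print(telemetry.get_obs()['torque'])
    jaws.set_gripper(.05,30); ctrl.movel([*c,.25],.15)
    ctrl.move_ptp([.45,0,.35],down(0).as_rotvec()); st('away')
    h,p=handle(); print('handle',h); return p
if __name__=='__main__':
    p=turn(float(sys.argv[1]),float(sys.argv[2])); save(p,'c_full')
    a=cv2.resize(p['frame'][200:260,430:510],(800,600),interpolation=cv2.INTER_CUBIC)[:,:,::-1]; cv2.imwrite('pics/c_crop.png',a)
E
python3 cock.py 56.4 17
```

```text
at 61.57 [ 0.548  -0.3522  0.1119] [ 0.1426 -0.1821  0.3364] 0.0498 0.0
grip 62.2 [ 0.5493 -0.3534  0.1115] [ 7.4967 -3.5872 -4.6623] 0.0176 30.0
turned 63.65 [ 0.5494 -0.3536  0.1115] [ 7.1035 -5.8604 -5.922 ] 0.0174 30.0
[-1.0606 -1.6761  0.0955]
away 66.87 [ 0.4504 -0.0012  0.3497] [-0.7954  0.3296 -0.4359] 0.0501 0.0
handle [16.9122  0.5477 -0.3516]
```

View pics/c_crop.png

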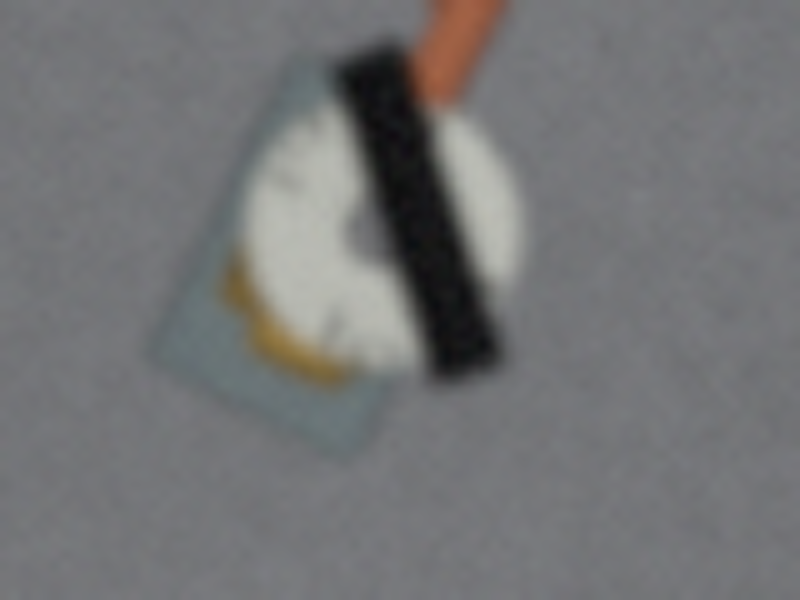

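View pics/c_full.png

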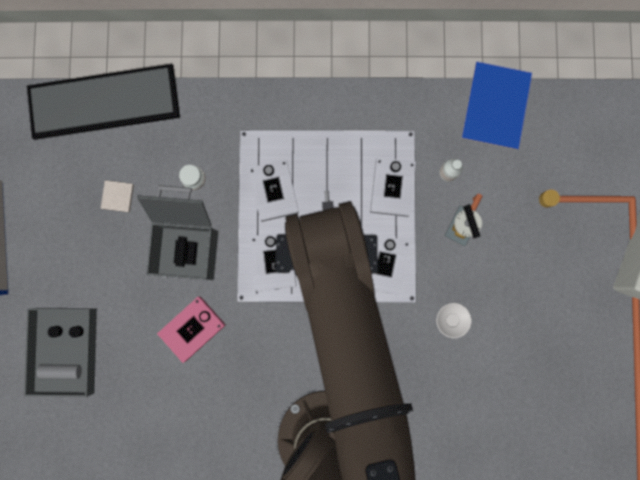

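The 0° and 90° long marks give a valve y axis of about 62°, and the handle is at 16.9°, so the cock is at about 45°. The upper right holder (393,185) was nudged a bit, so I will check the locks and its flatness before handing in.

Run:
```python
from lock import *
ctrl.move_ptp([.2,-.58,.3],down(np.radians(15)).as_rotvec())
D=[]
for i in range(5): p=grab_frame('top'); D.append(p['depth'])
p['depth']=np.median(np.array(D),0).astype(np.float32); C=cloud(p)
for b in holes(3):
    h=b[1]; m=np.hypot(C[...,0]-h[0],C[...,1]-h[1]); r,c=np.unravel_index(m.argmin(),m.shape)
    k=(np.hypot(C[...,0]-b[0][0],C[...,1]-b[0][1])<.07)&(C[...,2]>.0435)&(C[...,2]<.049); A=C[k]
    co=np.linalg.lstsq(np.c_[A[:,:2]-A[:,:2].mean(0),np.ones(len(A))],A[:,2],rcond=None)[0]
    print(b[0],h,np.median(C[r-1:r+2,c-1:c+2,2]),'plane',co)
st('')
```

```text
[0.6358 0.1383] [0.6422 0.1354] 0.029546448503923253 plane [-0.0001  0.0033  0.0457]
[ 0.6458 -0.1695] [ 0.6431 -0.1637] 0.028542551757846455 plane [-0.0007 -0.0002  0.0457]
[0.4522 0.137 ] [0.438 0.128] 0.028077492948306672 plane [0.0001 0.0002 0.0456]
[ 0.4459 -0.1492] [ 0.4595 -0.154 ] 0.029752416869670957 plane [0.0005 0.     0.0457]
 69.67 [ 0.2002 -0.5799  0.3   ] [-0.0306  0.2235  0.8324] 0.0499 0.0
```

```bash
python3 -c "
from rig import order
print(order.job_done())"
```

```text
the job is handed in; nothing more can be done
None
```

I handed the job in at about 70 s with no verdict returned: camera checks showed the lid open, all four locks down with the holders flat, the key home and the cock at about 45°; I found the lock holes from camera depth rather than by feeling for them, and I opened the lid twice because a script reran by mistake.

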